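Sort two gauged pumps, then hold the gauge guard open at the index

TASK

Put the two gauged water pumps away: the one with the green cap goes into the green nest and the one with the red cap into the red nest, each set down without dropping it and fully seated, and let go. Then grip the blue bar handle of the gauging fixture's hinged clear guard, lift the guard until its yellow pointer stands at the orange index clamp on the quadrant, and finish while still holding it there, the handle firmly gripped, so that the fitter can load the next pump; the guard has no stay and falls if released. Leave the index clamp and the other things on the bench alone.

Things in the scene. Friction and masses are not known exactly. Their poses are not given: they have to be found in the camera images.
- pump_green_cap (a point): Aluminium water pump with a green cap, loose, upright, 106 mm tall, 0.4-0.7 kg: centre of the cap (upright cylinder, diameter 36, height 36 mm; grip it here). z: pump axis. Below this point: 22 mm steel disc top (diameter 58), 76 mm underside of the gasket flange (diameter 84, lugs to 102), 88 mm foot of the spigot (diameter 50, 12 tall, bevelled). Stubs 54 mm below: to 66 mm along own x, 54 along y.
- pump_red_cap (a point): Aluminium water pump with a red cap, loose, upright, 106 mm tall, 0.4-0.7 kg: centre of the cap (upright cylinder, diameter 36, height 36 mm; grip it here). z: pump axis. Below this point: 22 mm steel disc top (diameter 58), 76 mm underside of the gasket flange (diameter 84, lugs to 102), 88 mm foot of the spigot (diameter 50, 12 tall, bevelled). Stubs 54 mm below: to 66 mm along own x, 54 along y.
- nest_green_mouth (a point): Green (pass) nest, fixed block 112 mm square, 25 mm tall: centre of its bore at the level of the top face; z up. Bore 54 mm wide with 3 mm chamfer, 20 mm deep: a pump's spigot drops in and its gasket flange rests on the top face, the cap's centre then 76 mm above this point. The pump may be turned any way.
- nest_red_mouth (a point): Red (reject) nest, fixed block 112 mm square, 25 mm tall: centre of its bore at the level of the top face; z up. Bore 54 mm wide with 3 mm chamfer, 20 mm deep: a pump's spigot drops in and its gasket flange rests on the top face, the cap's centre then 76 mm above this point. The pump may be turned any way.
- fixture: Gauging fixture, fixed: black base plate 240 x 220 x 20 mm (280 mm over its side bows), cheeks, hinged guard on top. Origin on the bench, 15 mm in front of the plate's centre; own x points from front (robot's side) to hinge side. Hinge axis: along own y, at own x 95 mm, 130 mm high. White quadrant, a tick every 5 degrees, at own y -91 to -97 mm, radius 121 mm about the hinge.
- guard (a joint): Guard angle, rad: 0 closed (level, as it starts), grows as the front edge is lifted, stop at 1.35. Framed clear panel 170 x 168 x 12 mm, 0.4-0.65 kg with handle; the hinge is free, with no stay or spring: it drops shut unless held (2 to 4 N upwards at the handle carries it).
- guard_bar (a point): Centre of the guard's bar handle: round blue bar, diameter 12, length 110 mm, along own y (as the hinge), a post at each end, 45 mm in front of the guard's front edge, 215 mm from the hinge axis; 130 mm above the bench when closed. Its middle 90 mm can be gripped from above, one finger in the gap behind the bar. x points from the bar to the hinge axis and turns with the guard.
- index (a joint): Angle, rad, at which the index clamp is set, measured like the guard's: the pointer is at the index when both values are equal. Set anywhere from 0.55 to 0.95 and clamped.
- index_mark (a point): Orange index clamp on the quadrant's rim, block 32 (radial) x 15 x 16 mm (along the arc), with an orange thumb screw on its outer end: centre of the block, 124 mm from the hinge axis, at the fixture's own y -94 mm. x points to the hinge axis. The guard's yellow pointer, a strip ending 132 mm from the hinge axis at own y -105 mm, swings past just outside it.
- ring_gauge: Bystander: steel setting ring lying flat, 80 mm in diameter, 18 mm tall; origin at the centre of its underside.
- screwdriver: Bystander: screwdriver with a blue handle, 190 mm long, lying on the bench.
- oil_bottle: Bystander: small yellow oil bottle, 48 mm in diameter, 110 mm tall; origin at the centre of its underside.
Things that resemble listed ones, but are neither listed nor needed, are in the scene too. Leave any purple look-alike of the part that bears pump_green_cap alone. Leave any purple look-alike of the part that bears pump_red_cap alone.

How it is judged:
By the outcome, as a careful person would: the job done as asked, in the order asked, and still so for the second after the job is handed in, while the arm keeps its last pose, push and grip.
It also fails if it takes over 62 s, if anything falls off the work surface, if the arm or the gripper's body presses on something with over 40 N, if the wrist force passes 120 N, or if a joint passes its speed limit or range.

ROBOT

A 7-joint arm with a two-finger parallel gripper is mounted at the origin on the work surface. World frame = base frame: x ahead of the robot, y to its left, z up, the work surface at z = 0. Lengths are in m, angles in rad, forces in N, time in s.
With the tool pointing down it reaches from about 0.425 to 0.875 m from the base axis. Payload 9.9 kg.
Tool frame: the origin (TCP) lies on the mounting face of the last link; the fingertips stand 173 mm ahead of it and the grasp point (between the pads) lies 155 mm ahead of it; z points along the fingers, y is the line along which they close (so a half turn about z gives the same grasp; the last joint's range is limited). The gripper opens to 85 mm and grips with 20 to 120 N. Pads are 22 mm wide; open, the fingers measure 114 mm over their backs; the gripper's body (76 mm by 85 mm) begins 54 mm behind the grasp point. The pads swing forward as they close: fully open they stand 13 mm farther back than shut.
Start: joints at [-1.341, 0.576, 0.025, 1.437, -0.015, 1.129, -0.057], TCP at [0.208, 0.642, 0.405] pointing down, gripper open.
Joint ranges: [-2.76, 2.76], [-0.34, 2.15], [-1.52, 1.57], [0.19, 2.46], [-1.09, 4.23], [0.17, 1.99], [-2.82, 2.82]. Speed limits (rad/s): [2.22, 2.22, 3.01, 3.01, 3.14, 3.14, 3.14].

INTERFACE

Orientations are given as a rotation vector (axis times angle).
In Python, from station import * gives the robot as it stands.
- The arm moves only by the tool carry_out, never from a script. Its argument "steps" is a list that holds one entry, the list of rows, each a list of 7 numbers: the shift along the world's x, y, z normalised to -1 to 1, where 1 is 250 mm, then the turn, a rotation vector about the world's x, y, z normalised to -1 to 1, where 1 is pi/2 rad, then the gripper's target within -1 to 1 (fully open at 1, half-way at 0, shut at -1). In form: [[[x, y, z, rx, ry, rz, grip], ...]]. A call has 1 to 20 rows; each row is the pose to reach, as a shift and turn from the pose commanded when the call began; what a row does not reach only later rows make up. A row lasts 1/10 s, in which the tool goes at most 50 mm and 8.59 degrees, less where a joint would pass 70% of its speed; a pose out of reach is approached as far as the arm can. A call with a number of a shift or a turn outside -1 to 1 is refused whole. A call with a gripper value outside its range is refused whole. The fingers move at their own pace and stop on an object; "newtons" is the grip in N (left out, the last holds). Time passes only in rows, so rows that repeat a pose let the fingers close. It gives the time, the measured TCP pose, the force, the opening and the grip force at its end, in the units of the state.
- get_state(): the state, without advancing time (a new reading comes with each control period).
- snapshot(name): name is "scene" or "top" or "wrist"; returns (picture, depth): 480x640x3 uint8, blue, green, red; 480x640 float32, m along the optical axis (not along the pixel's ray), 0 where there is no reading.
- camera_info(name): a dict with "K" (3x3 intrinsics, pixels), "rvec" (rotation vector, rad) and "tvec" (3), from world to camera coordinates, as OpenCV has them. Camera axes: x right, y down, z forward; pixel columns grow to the right and rows downward; lengths in m; the calibration is good to about 2 mm. A picture is of the moment at which its call begins: read the wrist's pose just before it. camera_info takes no time and is no camera call; for the wrist camera it gives the pose at the moment of the call.
- finish_job(): hands the job in; it is judged then, once.
Trained networks look in the newest picture that a camera, given by its name, has taken for a name from the list of things; names that differ only in an ending like _2 or _b are one class to them, and where a whole thing is asked for, a point or a joint stands for the part that bears it (a point fixed in the world has none). Each returns a list of dicts, best first, with "p" (0 to 1); they miss things now and then, are a little off and sometimes report something else, mostly with a low value. They report only what shows in the picture. A call takes as long as a camera call. They do not tell look-alikes from the thing itself.
- search_frame(camera, query): "uv" ([column, row] in pixels, amid what is visible of it).
- pinpoint(camera, query): "uv" ([column, row] in pixels: a listed point, or the origin of a listed thing).
The state is a dict: "clock": time; "qpos": joint angles; "joint_vel": joint speeds; "effort": joint torques, N m; "tool_pos": TCP position; "eef_rot": TCP orientation; "contact_force": force on the tool from outside, world axes, zero at the start; "ft_torque": the same for the moment, N m; "width": finger opening in m; "grip_force": force on a finger pad.
Only numpy, scipy, OpenCV 4.12 (cv2) and the standard library are available. Lean on these libraries where they do the work, as an engineer would, in place of code of your own. Each camera call takes 0.05 s, during which the arm holds its last target. There are 200 camera calls.

## Working session

There is one attempt and no reset: what is moved stays moved. The work goes in short steps, Python scripts to look and compute and a tool call to move; the robot and the scene stay as the last step left them, time stands still between calls to the robot, and variables do not carry over. Pictures are saved under pics/ and viewed, at most 13 in all, crops included, and the job is handed in when it is done.

Besides the shell and the picture viewer there is one more tool, called after "Emit:" as name([rows], argument=value, ...), one row to a line, values as JSON. carry_out: Moves the arm, as the interface text tells. Scaled input: -1 to 1 covers 250 mm each way for a shift and pi/2 rad each way for a turn. Its arguments: {"type":"object","properties":{"steps":{"type":"array","items":{"type":"array","items":{"type":"array","items":{"type":"number","minimum":-1,"maximum":1}}}},"newtons":{"type":"number"}},"required":["steps"]}

```bash
mkdir -p pics; ls; cat > h.py <<'E'
from station import *
import numpy as np, cv2
def cam(n):
    c=camera_info(n); R=cv2.Rodrigues(np.array(c["rvec"],float))[0]; return np.array(c["K"]),R,np.array(c["tvec"],float).ravel()
def ray(n,uv):
    K,R,t=cam(n); d=R.T@np.linalg.inv(K)@np.array([uv[0],uv[1],1.]); return -R.T@t,d
def atz(n,uv,z):
    o,d=ray(n,uv); return o+d*(z-o[2])/d[2]
def atd(n,uv,dep):
    o,d=ray(n,uv); u,v=int(round(uv[0])),int(round(uv[1])); p=dep[max(v-2,0):v+3,max(u-2,0):u+3]; p=p[p>0]
    return o+d*np.median(p) if len(p) else None
def proj(n,p):
    K,R,t=cam(n); q=K@(R@np.array(p)+t); return q[:2]/q[2]
E
python3 - <<'E'
from h import *
np.set_printoptions(precision=3,suppress=True)
s=get_state(); print(s["clock"],s["tool_pos"],s["eef_rot"],s["width"],s["contact_force"])
for n in ("scene","top"):
    im,d=snapshot(n); cv2.imwrite(f"pics/{n}0.png",im)
    for q in ("pump_green_cap","pump_red_cap","nest_green_mouth","nest_red_mouth","fixture","guard_bar","index_mark","oil_bottle","ring_gauge","screwdriver"):
        for r in pinpoint(n,q)[:4]:
            p=atd(n,r["uv"],d); print(n,q,np.round(r["uv"]),round(r["p"],2),p)
    print(get_state()["clock"])
E
```

```text
pics
0.0 [0.208 0.642 0.404] [-0.491 -3.103  0.003] 0.08527333280670586 [-0.024 -0.128  0.626]
scene pump_green_cap [420. 302.] 0.67 [0.448 0.3   0.073]
scene pump_green_cap [492. 291.] 0.62 [0.32  0.362 0.101]
scene pump_red_cap [369. 171.] 0.85 [ 0.364 -0.045  0.099]
scene pump_red_cap [371. 226.] 0.61 [0.418 0.06  0.04 ]
scene nest_red_mouth [333. 353.] 0.67 [0.646 0.286 0.005]
scene fixture [254. 199.] 0.78 [ 0.638 -0.103  0.094]
scene guard_bar [292. 146.] 0.56 [ 0.502 -0.178  0.136]
scene index_mark [223. 110.] 0.67 [ 0.623 -0.272  0.228]
scene oil_bottle [401. 416.] 0.94 [0.612 0.481 0.069]
scene ring_gauge [255. 333.] 0.88 [0.769 0.161 0.   ]
scene ring_gauge [332. 168.] 0.71 [ 0.398 -0.163  0.017]
scene screwdriver [331. 169.] 0.83 [ 0.402 -0.164  0.015]
0.55
top pump_green_cap [201. 351.] 0.74 [0.297 0.356 0.069]
top pump_green_cap [486. 211.] 0.7 [ 0.621 -0.272  0.231]
top pump_green_cap [224. 284.] 0.66 [0.457 0.304 0.071]
top pump_green_cap [418. 225.] 0.17 [ 0.601 -0.153  0.131]
top pump_red_cap [373. 331.] 0.67 [ 0.349 -0.057  0.071]
top pump_red_cap [310. 291.] 0.56 [0.442 0.096 0.07 ]
top nest_green_mouth [313. 226.] 0.63 [0.606 0.094 0.003]
top nest_red_mouth [233. 208.] 0.6 [0.652 0.301 0.003]
top fixture [419. 221.] 0.79 [ 0.609 -0.154  0.131]
top fixture [417. 309.] 0.28 [ 0.399 -0.173  0.022]
top guard_bar [431. 272.] 0.71 [ 0.493 -0.212  0.003]
top index_mark [486. 212.] 0.64 [ 0.619 -0.273  0.232]
top index_mark [416. 310.] 0.19 [ 0.396 -0.169  0.022]
top oil_bottle [172. 229.] 0.93 [0.589 0.442 0.048]
top oil_bottle [416. 308.] 0.44 [ 0.401 -0.171  0.022]
top oil_bottle [431. 269.] 0.43 [ 0.499 -0.18   0.134]
top ring_gauge [290. 162.] 0.76 [ 0.774  0.156 -0.002]
top ring_gauge [225. 285.] 0.45 [0.455 0.302 0.071]
top screwdriver [419. 309.] 0.88 [ 0.398 -0.178  0.022]
1.1
```

```bash
python3 -c "
import cv2
a=cv2.imread('pics/top0.png');cv2.imwrite('pics/top0c.png',cv2.resize(a[130:400,130:520],None,fx=2,fy=2,interpolation=2))"
```

```text
(no output)
```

View pics/top0c.png

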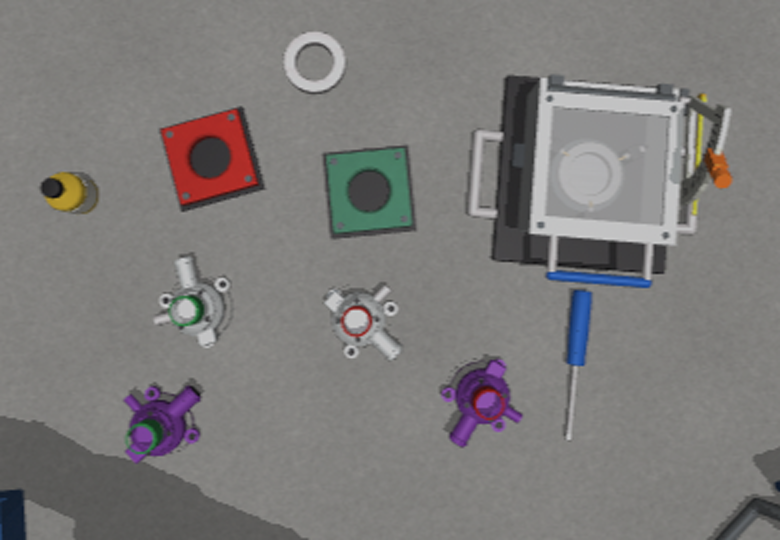

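View pics/scene0.png

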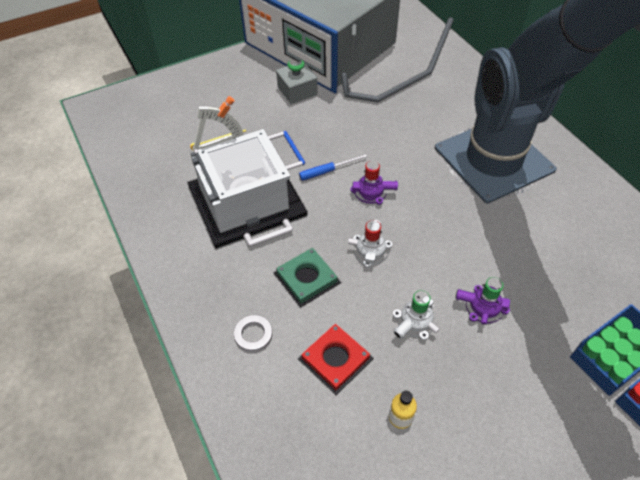

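Candidates, in top-view pixels:
- **Green cap:** aluminium pump at (224,284), purple look-alike at (201,351).
- **Red cap:** aluminium pump at (310,291), purple look-alike at (373,331).

I choose the two aluminium pumps. The bar is near (431,270), and the index clamp near (489,213). The green nest is at (314,225) and the red nest at (234,208).

```bash
python3 - <<'E'
from h import *
np.set_printoptions(precision=4,suppress=True)
T=cv2.imread('pics/top0.png'); S=cv2.imread('pics/scene0.png')
a=cv2.resize(T[245:375,180:300],None,fx=3,fy=3,interpolation=2); a=T[250:370,180:400]; b=S[150:340,345:520]
cv2.imwrite('pics/close.png',np.hstack([cv2.resize(a,(440,380),interpolation=2),cv2.resize(b,(350,380),interpolation=2)]))
for n,q,uv in (("top","g",(224,284)),("scene","g",(420,302)),("top","r",(310,291)),("scene","r",(372,230))):
    print(n,q,atz(n,uv,.088),atz(n,uv,.106))
# nests by colour at z=.025
for n,I in (("top",T),("scene",S)):
    h=cv2.cvtColor(I,cv2.COLOR_BGR2HSV)
    for q,lo,hi in (("green",(65,90,40),(90,255,255)),("red",(0,150,60),(8,255,255))):
        m=cv2.inRange(h,lo,hi); k,l,st,c=cv2.connectedComponentsWithStats(m); i=1+np.argsort(-st[1:,4])[0]
        cs=cv2.findContours((l==i).astype(np.uint8),0,1)[0][0]; r=cv2.minAreaRect(cs)
        print(n,q,st[i],r,atz(n,r[0],.025))
    for q,lo,hi in (("green",(45,100,40),(90,255,255)),("red",(0,150,60),(8,255,255))):
        m=cv2.inRange(h,lo,hi); k,l,st,c=cv2.connectedComponentsWithStats(m)
        for i in range(1,k):
            if 15<st[i,4]<600: print(' cap?',n,q,st[i],c[i],atz(n,c[i],.088))
E
```

```text
top g [0.4572 0.3009 0.088 ] [0.4578 0.2968 0.106 ]
scene g [0.4554 0.3067 0.088 ] [0.4633 0.3143 0.106 ]
top r [0.4433 0.0962 0.088 ] [0.4442 0.0956 0.106 ]
scene r [0.4446 0.1016 0.088 ] [0.4526 0.1128 0.106 ]
top green [  30   91  610  325 1597] ((270.6627502441406, 133.99681091308594), (280.2875671386719, 685.1837768554688), 62.76047134399414) [0.841  0.2059 0.025 ]
top red [ 211  185   48   48 1212] ((234.31153869628906, 208.14230346679688), (39.55531311035156, 39.993839263916016), 74.74488067626953) [0.6475 0.2943 0.025 ]
 cap? top green [47 91 12 22 37] [49.7568 97.7027] [0.9029 0.7367 0.088 ]
 cap? top green [ 70  92  80   3 132] [108.7348  92.7879] [0.9175 0.5943 0.088 ]
 cap? top green [151  93  70   3 101] [187.4851  94.1881] [0.9172 0.4027 0.088 ]
 cap? top green [222  94  35   3  45] [238.4222  94.8667] [0.9176 0.2786 0.088 ]
 cap? top green [258  95  58   2  82] [283.5976  95.6341] [0.9175 0.1683 0.088 ]
 cap? top green [317  96  54   3  81] [340.7778  96.6667] [0.9172 0.0285 0.088 ]
 cap? top green [400  97  78   3 131] [438.0458  98.1374] [ 0.9175 -0.2098  0.088 ]
 ca
[... 8951 characters left out ...]
.56] [-0.1733  0.1541  0.088 ]
 cap? scene green [600 153   8   6  17] [603.5294 155.1176] [-0.1723  0.1794  0.088 ]
 cap? scene green [620 157  19  25  92] [627.6739 170.5326] [-0.1853  0.2455  0.088 ]
 cap? scene green [629 158  11   7  29] [633.6897 160.8966] [-0.2218  0.2294  0.088 ]
 cap? scene green [483 283  20  16 154] [490.8831 292.1234] [0.3145 0.3577 0.088 ]
 cap? scene green [413 298  16  15 128] [419.2578 306.3906] [0.4625 0.3145 0.088 ]
 cap? scene red [366 168  13  12  91] [371.4066 173.6044] [ 0.3569 -0.0446  0.088 ]
 cap? scene red [366 228  14  13 106] [371.9623 234.6981] [0.4515 0.1127 0.088 ]
 cap? scene red [630 383  10  20 104] [636.0673 392.5385] [0.2165 0.6576 0.088 ]
```

View pics/close.png

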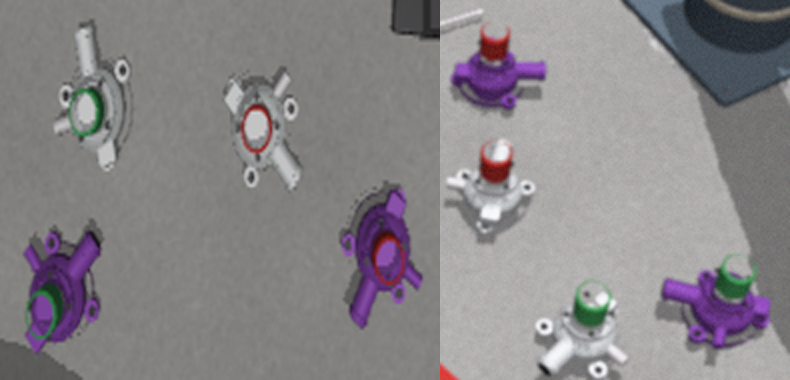

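The close crop shows the aluminium green-cap pump at top (224,285) and the red-cap one at (309,291). Their purple twins lie lower left and right. Next I hover over the green-cap pump.

Emit:
carry_out([
  [[0.4,-0.5,0,0,0,0,1],[1,-1,-0.1,0,0,0,1],[1,-1,-0.1,0,0,0,1],[1,-1,-0.1,0,0,0,1],[1,-1,-0.1,0,0,0,1],[1,-1,-0.1,0,0,0,1],[1,-1,-0.1,0,0,0,1],[1,-1,-0.1,0,0,0,1]],
], newtons=50)

```text
clock: 1.9
tool_pos: [0.4636, 0.3857, 0.3795]
eef_rot: [0.506, 3.097, -0.005]
contact_force: [0.2, 0.6, 0.5]
width: 0.0853
grip_force: 0.0
```

```bash
python3 - <<'E'
from h import *
np.set_printoptions(precision=4,suppress=True)
s=get_state();print(s["clock"],s["tool_pos"],s["eef_rot"])
im,d=snapshot("wrist"); cv2.imwrite("pics/w1.png",im)
K,R,t=cam("wrist"); print(-R.T@t, R)
for q in ("pump_green_cap","nest_green_mouth","nest_red_mouth","pump_red_cap"):
    for r in pinpoint("wrist",q)[:3]: print(q,r,atz("wrist",r["uv"],.088),atz("wrist",r["uv"],.025))
E
```

```text
1.9 [0.4636 0.3857 0.3795] [ 0.5059  3.0973 -0.005 ]
[0.396  0.4088 0.348 ] [[ 0.3156  0.9489 -0.0029]
 [ 0.914  -0.3032  0.2694]
 [ 0.2548 -0.0877 -0.963 ]]
pump_green_cap {'uv': [205.3, 253.6], 'p': 0.58} [0.4486 0.3099 0.088 ] [0.4619 0.2854 0.025 ]
nest_red_mouth {'uv': [296.6, 416.9], 'p': 0.82} [0.5901 0.3296 0.088 ] [0.6382 0.3093 0.025 ]
```

View pics/w1.png

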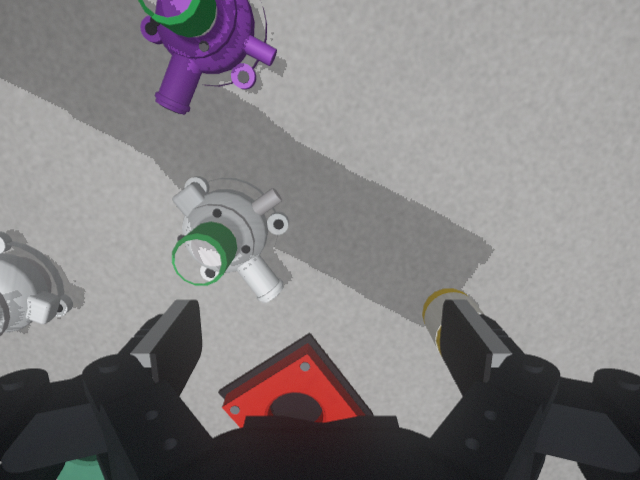

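The wrist view shows the aluminium green-cap pump, its cap rim near (201,260). The red nest's bore is near (297,405).

```bash
cat >> h.py <<'E'
def cloud(n,d):
    K,R,t=cam(n); v,u=np.indices(d.shape); P=np.stack([(u-K[0,2])/K[0,0]*d,(v-K[1,2])/K[1,1]*d,d],-1)
    return (P-t)@R
def capfit(n,im,d,g,red=False,zlo=.06,zhi=.112,rad=.05):
    """circle fit to coloured cap points near g=(x,y): outer rim"""
    W=cloud(n,d); h=cv2.cvtColor(im,cv2.COLOR_BGR2HSV)
    m=(cv2.inRange(h,(0,130,50),(8,255,255))|cv2.inRange(h,(172,130,50),(180,255,255))) if red else cv2.inRange(h,(50,110,40),(90,255,255))
    m=(m>0)&(d>0)&(W[...,2]>zlo)&(W[...,2]<zhi)&(np.hypot(W[...,0]-g[0],W[...,1]-g[1])<rad)
    p=W[m]
    from scipy.optimize import least_squares
    f=lambda q:np.hypot(p[:,0]-q[0],p[:,1]-q[1])-.018
    r=least_squares(f,[g[0],g[1]],loss="soft_l1",f_scale=.001)
    return r.x,len(p),np.median(abs(f(r.x))),p[:,2].max()
E
python3 - <<'E'
from h import *
np.set_printoptions(precision=4,suppress=True)
im,d=snapshot("wrist")
for uv in ((201,260),):print(atz("wrist",uv,.106))
print(capfit("wrist",im,d,(.457,.298)))
for n in ("top","scene"):
    I,D=snapshot(n)
    for g,r in (((.457,.298),0),((.444,.098),1)):
        print(n,capfit(n,I,D,g,r))
# nest bores: ellipse/dark hole contour at z=.025
    W=cloud(n,D)
    for nm,g in (("green",(.606,.094)),("red",(.649,.297))):
        m=(np.hypot(W[...,0]-g[0],W[...,1]-g[1])<.1)&(abs(W[...,2]-.025)<.006)&(D>0)
        r=cv2.minAreaRect(W[m][:,:2].astype(np.float32)*1000); print(n,nm,r,m.sum(),np.median(W[m][:,2]))
W=cloud("wrist",d); m=(np.hypot(W[...,0]-.649,W[...,1]-.297)<.09)&(abs(W[...,2]-.025)<.006)&(d>0); print(cv2.minAreaRect(W[m][:,:2].astype(np.float32)*1000))
E
```

```text
[0.4455 0.3161 0.106 ]
(array([0.4529, 0.3035]), 566, np.float64(0.0009963462984044092), np.float64(0.10646686602189646))
top (array([0.455 , 0.3057]), 63, np.float64(0.00032475567536508626), np.float64(0.10727770199814907))
top (array([0.445 , 0.1018]), 41, np.float64(0.0015197979753528573), np.float64(0.10760551941849364))
top green ((608.250244140625, 91.76837921142578), (100.08428955078125, 100.05400848388672), 6.604824066162109) 1154 0.023299394161658223
top red ((648.6333618164062, 296.9541320800781), (100.93386840820312, 100.8831787109375), 16.434301376342773) 1151 0.023139064196247516
scene (array([0.4536, 0.3054]), 128, np.float64(0.00065604486540723), np.float64(0.10746831023014829))
scene (array([0.4442, 0.1023]), 125, np.float64(0.0009317516798494005), np.float64(0.10977253464370153))
scene green ((607.221923828125, 91.7712631225586), (102.85127258300781, 105.08757781982422), 6.398422718048096) 1374 0.025058628770386712
scene red ((647.7177734375, 297.3565979003906), (103.34506225585938, 102.59231567382812), 16.519756317138672) 1792 0.025274314161576654
((633.8479614257812, 292.0173034667969), (76.7436294555664, 101.56036376953125), 16.46342658996582)
```

```bash
python3 -c "
from station import *
s=get_state();print(s['clock'],s['tool_pos'],s['eef_rot'],max(abs(x) for x in s['joint_vel']))"
```

```text
2.3 [0.45723646 0.39335528 0.37976463] [-4.86851243e-01 -3.10328989e+00 -6.74803972e-04] 0.008290648943503816
```

Emit:
carry_out([
  [[-0.015,-0.2,0,0,0,0,1],[-0.015,-0.355,0,0,0,0,1],[-0.015,-0.355,-0.15,0,0,0,1],[-0.015,-0.355,-0.3,0,0,0,1],[-0.015,-0.355,-0.42,0,0,0,1],[-0.015,-0.355,-0.5,0,0,0,1],[-0.015,-0.355,-0.535,0,0,0,1],[-0.015,-0.355,-0.535,0,0,0,1],[-0.015,-0.355,-0.535,0,0,0,-0.6],[-0.015,-0.355,-0.535,0,0,0,-1],[-0.015,-0.355,-0.535,0,0,0,-1],[-0.015,-0.355,-0.535,0,0,0,-1],[-0.015,-0.355,-0.535,0,0,0,-1]],
], newtons=40)

```text
clock: 3.6
tool_pos: [0.4549, 0.3036, 0.2469]
eef_rot: [0.491, 3.102, 0.002]
contact_force: [0.1, 0.4, 6.5]
width: 0.0349
grip_force: 39.8
```

Emit:
carry_out([
  [[0,0,0.08,0,0,0,-1],[0,0,0.2,0,0,0,-1],[0.1,-0.14,0.26,0,0,0,-1],[0.2,-0.28,0.26,0,0,0,-1],[0.3,-0.42,0.26,0,0,0,-1],[0.4,-0.56,0.26,0,0,0,-1],[0.5,-0.7,0.26,0,0,0,-1],[0.57,-0.79,0.26,0,0,0,-1],[0.612,-0.847,0.26,0,0,0,-1],[0.612,-0.847,0.26,0,0,0,-1],[0.612,-0.847,0.26,0,0,0,-1],[0.612,-0.847,0.26,0,0,0,-1]],
])

```text
clock: 4.8
tool_pos: [0.6068, 0.0933, 0.3107]
eef_rot: [-0.487, -3.102, -0.001]
contact_force: [-0.6, -0.3, -5.0]
width: 0.0348
grip_force: 41.5
```

```bash
python3 - <<'E'
from h import *
np.set_printoptions(precision=4,suppress=True)
s=get_state();print(s["clock"],s["tool_pos"],s["eef_rot"],s["width"],s["grip_force"],s["contact_force"])
for n in ("wrist","scene","top"):
    I,D=snapshot(n); cv2.imwrite(f"pics/{n}2.png",I); W=cloud(n,D)
    for zlo in (.12,):
        try: print(n,capfit(n,I,D,(.607,.092),0,zlo,.18))
        except Exception as e: print(e)
    m=(np.hypot(W[...,0]-.6075,W[...,1]-.092)<.09)&(abs(W[...,2]-.025)<.006)&(D>0); print(m.sum(),m.sum()>50 and cv2.minAreaRect(W[m][:,:2].astype(np.float32)*1000))
I=cv2.imread("pics/scene2.png");w=cv2.imread("pics/wrist2.png")
cv2.imwrite("pics/c2.png",np.hstack([cv2.resize(I[150:330,210:420],(420,360),interpolation=2),cv2.resize(w,(380,360))]))
E
```

```text
4.8 [0.6068 0.0933 0.3107] [-0.487  -3.1023 -0.0011] 0.034765173605544764 41.54106533154845 [-0.6364 -0.2863 -5.0045]
wrist (array([0.6038, 0.0932]), 5120, np.float64(0.0005052616070037076), np.float64(0.17125572192628621))
6170 ((605.6254272460938, 90.76017761230469), (100.38511657714844, 100.2498550415039), 6.446504592895508)
scene (array([0.6055, 0.093 ]), 18, np.float64(0.0008148680203386716), np.float64(0.17224851785652628))
803 ((607.6151733398438, 92.45608520507812), (101.81906127929688, 105.84037780761719), 7.133556365966797)
zero-size array to reduction operation maximum which has no identity
0 False
  return _methods._mean(a, axis=axis, dtype=dtype,
  ret = ret.dtype.type(ret / rcount)
```

View pics/c2.png

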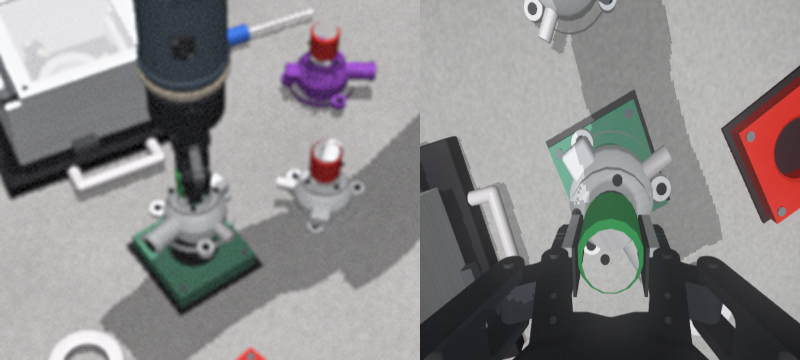

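The pump is held upright over the green nest, about 2 mm off in x. I correct that and lower it.

Emit:
carry_out([
  [[0.008,-0.006,0,0,0,0,-1],[0.008,-0.006,-0.06,0,0,0,-1],[0.008,-0.006,-0.11,0,0,0,-1],[0.008,-0.006,-0.14,0,0,0,-1],[0.008,-0.006,-0.165,0,0,0,-1],[0.008,-0.006,-0.185,0,0,0,-1],[0.008,-0.006,-0.197,0,0,0,-1],[0.008,-0.006,-0.203,0,0,0,-1],[0.008,-0.006,-0.203,0,0,0,-1]],
])

```text
clock: 5.85
tool_pos: [0.6096, 0.09, 0.2606]
eef_rot: [0.491, 3.103, 0.0]
contact_force: [-2.5, -0.5, -1.6]
width: 0.0351
grip_force: 41.8
```

Emit:
carry_out([
  [[0,0,-0.005,0,0,0,-1],[0,0,-0.008,0,0,0,-1],[0,0,-0.008,0,0,0,-1]],
])

```text
clock: 6.15
tool_pos: [0.6093, 0.0903, 0.2603]
eef_rot: [0.491, 3.102, 0.001]
contact_force: [-8.7, 0.5, 16.4]
width: 0.0347
grip_force: 43.8
```

```bash
python3 - <<'E'
from h import *
np.set_printoptions(precision=4,suppress=True)
for n in ("wrist","scene"):
    I,D=snapshot(n); W=cloud(n,D)
    print(n,capfit(n,I,D,(.607,.092),0,.07,.14))
    m=(np.hypot(W[...,0]-.6075,W[...,1]-.092)<.09)&(abs(W[...,2]-.025)<.006)&(D>0); print(m.sum(),m.sum()>50 and cv2.minAreaRect(W[m][:,:2].astype(np.float32)*1000))
s=get_state();print(s["tool_pos"],s["contact_force"])
E
```

```text
wrist (array([0.6064, 0.0901]), 5143, np.float64(0.00047254191065577295), np.float64(0.12047671148954042))
12403 ((605.2749633789062, 90.87089538574219), (101.04845428466797, 100.56437683105469), 6.564570903778076)
scene (array([0.6099, 0.107 ]), 18, np.float64(0.001341245264688715), np.float64(0.13235558704635503))
676 ((607.7010498046875, 93.1822738647461), (102.92378234863281, 103.47570037841797), 5.94270133972168)
[0.6093 0.0903 0.2602] [-8.4614  0.6008 16.5814]
```

Emit:
carry_out([
  [[-0.006,0.002,0.002,0,0,0,-1],[-0.006,0.002,0.002,0,0,0,-1],[-0.006,0.002,0.0,0,0,0,-1]],
])

```text
clock: 6.55
tool_pos: [0.6085, 0.0905, 0.2601]
eef_rot: [0.491, 3.101, 0.001]
contact_force: [-5.3, 0.5, 19.1]
width: 0.0345
grip_force: 44.0
```

Emit:
carry_out([
  [[-0.01,0.002,0.004,0,0,0,-1],[-0.01,0.002,0.004,0,0,0,-0.1],[-0.01,0.002,0.004,0,0,0,0.4],[-0.01,0.002,0.004,0,0,0,1],[-0.01,0.002,0.03,0,0,0,1],[-0.01,0.002,0.15,0,0,0,1],[-0.01,0.002,0.3,0,0,0,1],[-0.01,0.002,0.4,0,0,0,1],[-0.01,0.002,0.4,0,0,0,1],[-0.01,0.002,0.4,0,0,0,1]],
])

```text
clock: 7.55
tool_pos: [0.6056, 0.091, 0.3588]
eef_rot: [0.491, 3.102, 0.001]
contact_force: [0.1, -0.5, 0.1]
width: 0.0855
grip_force: 0.0
```

```bash
python3 - <<'E'
from h import *
np.set_printoptions(precision=4,suppress=True)
s=get_state();print(s["clock"],s["tool_pos"],s["contact_force"])
for n in ("wrist","scene"):
    I,D=snapshot(n); cv2.imwrite(f"pics/{n}3.png",I); W=cloud(n,D)
    print(n,capfit(n,I,D,(.607,.092),0,.07,.14))
    m=(np.hypot(W[...,0]-.6075,W[...,1]-.092)<.05)&(W[...,2]>.025)&(W[...,2]<.13)&(D>0); z=W[m][:,2]; h,e=np.histogram(z,np.arange(.025,.13,.005)); print(h)
    print(n,"red",capfit(n,I,D,(.4445,.102),1))
E
```

```text
7.55 [0.6056 0.091  0.3588] [ 0.138  -0.5069  0.1247]
wrist (array([0.6032, 0.0909]), 1191, np.float64(0.0008210745269163107), np.float64(0.11861746359362248))
[ 122  724   41   83  775 1887 1669 1193  252  119  372 1163   96   83
   94   98  106  293  697    0]
  return _methods._mean(a, axis=axis, dtype=dtype,
  ret = ret.dtype.type(ret / rcount)
Traceback (most recent call last):
  File "h.py", line 26, in capfit
    return r.x,len(p),np.median(abs(f(r.x))),p[:,2].max()
                                             ~~~~~~~~~~^^
ValueError: zero-size array to reduction operation maximum which has no identity
```

Green is seated (cap top at 118.6 mm) and let go. Next is the red-cap pump.

Emit:
carry_out([
  [[-0.15,0.01,0,0,0,0,1],[-0.35,0.03,0,0,0,0,1],[-0.52,0.04,0,0,0,0,1],[-0.62,0.044,0,0,0,0,1],[-0.644,0.044,-0.05,0,0,0,1],[-0.644,0.044,-0.15,0,0,0,1],[-0.644,0.044,-0.28,0,0,0,1],[-0.644,0.044,-0.38,0,0,0,1],[-0.644,0.044,-0.44,0,0,0,1],[-0.644,0.044,-0.444,0,0,0,1],[-0.644,0.044,-0.444,0,0,0,-0.6],[-0.644,0.044,-0.444,0,0,0,-1],[-0.644,0.044,-0.444,0,0,0,-1],[-0.644,0.044,-0.444,0,0,0,-1],[-0.644,0.044,-0.444,0,0,0,-1]],
])

```text
clock: 9.1
tool_pos: [0.4447, 0.102, 0.2481]
eef_rot: [0.491, 3.102, 0.001]
contact_force: [-1.1, -1.5, 6.4]
width: 0.0351
grip_force: 39.3
```

Emit:
carry_out([
  [[0,0,0.08,0,0,0,-1],[0,0,0.2,0,0,0,-1],[0.13,0.12,0.26,0,0,0,-1],[0.26,0.25,0.26,0,0,0,-1],[0.4,0.38,0.26,0,0,0,-1],[0.54,0.51,0.26,0,0,0,-1],[0.67,0.64,0.26,0,0,0,-1],[0.76,0.73,0.26,0,0,0,-1],[0.81,0.78,0.26,0,0,0,-1],[0.814,0.78,0.26,0,0,0,-1],[0.814,0.78,0.26,0,0,0,-1],[0.814,0.78,0.26,0,0,0,-1]],
])

```text
clock: 10.3
tool_pos: [0.6476, 0.296, 0.312]
eef_rot: [-0.492, -3.102, 0.002]
contact_force: [-0.7, -0.8, -4.2]
width: 0.035
grip_force: 41.7
```

```bash
python3 - <<'E'
from h import *
np.set_printoptions(precision=4,suppress=True)
s=get_state();print(s["clock"],s["tool_pos"],s["width"],s["grip_force"],s["contact_force"])
for n in ("wrist","scene"):
    I,D=snapshot(n); cv2.imwrite(f"pics/{n}4.png",I); W=cloud(n,D)
    try: print(n,capfit(n,I,D,(.648,.297),1,.12,.18))
    except Exception as e: print(e)
    m=(np.hypot(W[...,0]-.648,W[...,1]-.297)<.09)&(abs(W[...,2]-.025)<.006)&(D>0); print(m.sum(),m.sum()>50 and cv2.minAreaRect(W[m][:,:2].astype(np.float32)*1000))
I=cv2.imread("pics/scene4.png");w=cv2.imread("pics/wrist4.png")
cv2.imwrite("pics/c4.png",np.hstack([cv2.resize(I[230:410,230:440],(420,360),interpolation=2),cv2.resize(w,(380,360))]))
E
```

```text
10.3 [0.6476 0.296  0.312 ] 0.03497772998231822 41.71964481007308 [-0.6979 -0.7914 -4.1513]
wrist (array([0.6454, 0.2954]), 4996, np.float64(0.00043313076513645625), np.float64(0.17053598216162189))
7634 ((644.2654418945312, 301.378173828125), (100.15623474121094, 89.14907836914062), 16.51150131225586)
scene (array([0.6458, 0.2982]), 42, np.float64(0.0006525233283905633), np.float64(0.1721712065809701))
1241 ((647.934814453125, 297.7673034667969), (101.62530517578125, 101.96603393554688), 16.93364143371582)
```

View pics/c4.png

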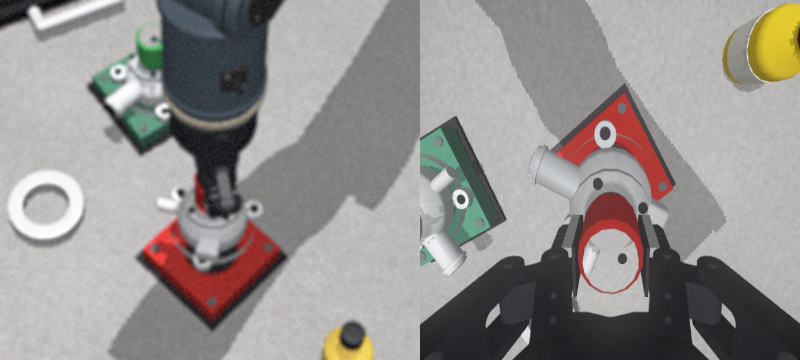

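Emit:
carry_out([
  [[0.002,0.002,0,0,0,0,-1],[0.002,0.002,-0.06,0,0,0,-1],[0.002,0.002,-0.11,0,0,0,-1],[0.002,0.002,-0.14,0,0,0,-1],[0.002,0.002,-0.165,0,0,0,-1],[0.002,0.002,-0.185,0,0,0,-1],[0.002,0.002,-0.197,0,0,0,-1],[0.002,0.002,-0.204,0,0,0,-1],[0.002,0.002,-0.206,0,0,0,-1]],
])

```text
clock: 11.3
tool_pos: [0.6486, 0.2975, 0.2613]
eef_rot: [0.491, 3.103, 0.0]
contact_force: [-4.3, -1.3, 3.6]
width: 0.0345
grip_force: 42.4
```

Emit:
carry_out([
  [[-0.004,-0.002,-0.004,0,0,0,-1],[-0.004,-0.002,-0.007,0,0,0,-1],[-0.004,-0.002,-0.007,0,0,0,-1]],
])

```text
clock: 11.6
tool_pos: [0.648, 0.2973, 0.2612]
eef_rot: [0.491, 3.101, 0.003]
contact_force: [-3.4, -0.5, 9.7]
width: 0.0347
grip_force: 43.1
```

Emit:
carry_out([
  [[-0.004,0,0.004,0,0,0,-1],[-0.004,0,0.004,0,0,0,-0.1],[-0.004,0,0.004,0,0,0,0.4],[-0.004,0,0.004,0,0,0,1],[-0.004,0,0.03,0,0,0,1],[-0.004,0,0.15,0,0,0,1],[-0.004,0,0.3,0,0,0,1],[-0.004,0,0.45,0,0,0,1],[-0.004,0,0.45,0,0,0,1]],
])

```text
clock: 12.5
tool_pos: [0.6478, 0.2973, 0.3781]
eef_rot: [0.49, 3.095, 0.009]
contact_force: [0.5, -0.0, 0.9]
width: 0.0855
grip_force: 0.0
```

```bash
python3 - <<'E'
from h import *
np.set_printoptions(precision=4,suppress=True)
s=get_state();print(s["clock"],s["tool_pos"],s["qpos"])
I,D=snapshot("wrist")
print(capfit("wrist",I,D,(.648,.297),1,.07,.14))
# fixture from top view: blue bar, orange clamp, yellow pointer
for n in ("top","scene"):
    I,D=snapshot(n); cv2.imwrite(f"pics/{n}5.png",I); W=cloud(n,D); h=cv2.cvtColor(I,cv2.COLOR_BGR2HSV)
    for q,lo,hi in (("blue",(100,120,40),(125,255,255)),("orange",(5,170,90),(17,255,255)),("yellow",(22,130,90),(34,255,255))):
        m=(cv2.inRange(h,lo,hi)>0)&(D>0)&(W[...,0]>.45)&(W[...,0]<.8)&(W[...,1]<-.05)&(W[...,1]>-.36)&(W[...,2]>.06)
        p=W[m]
        if len(p): 
            c=np.median(p,0); u=np.linalg.svd(p-c)[2][0]; t=(p-c)@u; print(n,q,len(p),c,u,t.min(),t.max(),"z",p[:,2].min(),p[:,2].max())
E
python3 -c "
import cv2,numpy as np
a=cv2.imread('pics/top5.png')[150:300,360:520];b=cv2.imread('pics/scene5.png')[80:260,170:330]
cv2.imwrite('pics/c5.png',np.hstack([cv2.resize(a,(400,375),interpolation=2),cv2.resize(b,(390,375),interpolation=2)]))"
```

```text
12.5 [0.6478 0.2973 0.3781] [-0.5199  0.6522  0.044   1.3642 -0.0295  1.116   0.7844]
(array([0.6439, 0.296 ]), 1113, np.float64(0.0008225743743944351), np.float64(0.11672997045989882))
top blue 246 [ 0.4992 -0.1763  0.1333] [-0.0672 -0.9977 -0.001 ] -0.05962966887609311 0.05813768175157547 z 0.12677892484258216 0.13869260666902247
top orange 126 [ 0.6119 -0.2767  0.2396] [-0.7958  0.0065  0.6056] -0.03764420261891351 0.01437061105637865 z 0.21292998599340668 0.2510792864274516
top yellow 66 [ 0.6617 -0.2929  0.132 ] [-0.9975  0.0703 -0.0115] -0.051986487985182524 0.08527887406651001 z 0.12617652019234493 0.18059530270980498
scene blue 86 [ 0.4983 -0.1926  0.1355] [0.0771 0.997  0.0031] -0.03822378567175505 0.035936121661728125 z 0.13013780497713667 0.14083468264731133
scene orange 84 [ 0.6205 -0.2717  0.2309] [ 0.6327 -0.0329 -0.7737] -0.026425698556823998 0.021329586425042693 z 0.21363446382699947 0.25498922796976914
scene yellow 3 [ 0.7097 -0.2936  0.1392] [ 0.357  -0.6253 -0.694 ] -0.0015418441736467477 0.004382183017507226 z 0.1362966305520399 0.1409718796930198
```

View pics/c5.png

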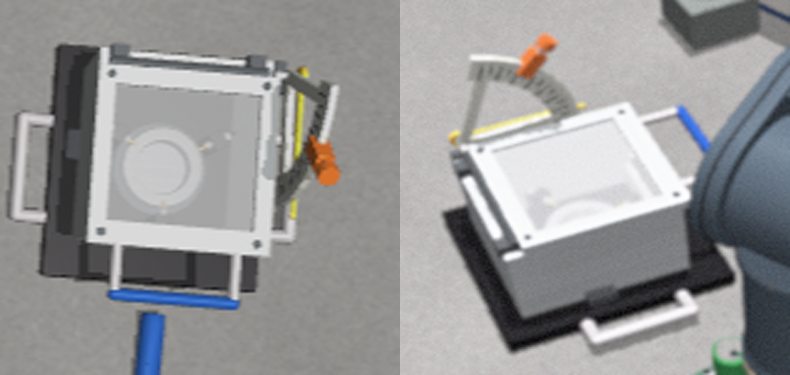

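Both pumps are seated and released. The blue bar is near (0.499,-0.176,0.13), yawed about -0.068 rad, with the orange clamp on the quadrant at (323,158) in the left crop. Behind the bar there is only a 39 mm gap, so I pre-close the fingers while turning.

Emit:
carry_out([
  [[-0.05,-0.1,0.05,0,0,-0.08,1],[-0.15,-0.25,0.1,0,0,-0.17,0.5],[-0.25,-0.42,0.1,0,0,-0.26,0],[-0.35,-0.6,0.1,0,0,-0.35,-0.15],[-0.45,-0.8,0.1,0,0,-0.44,-0.15],[-0.55,-0.95,0.1,0,0,-0.53,-0.15],[-0.58,-1,0.1,0,0,-0.62,-0.15],[-0.594,-1,0.1,0,0,-0.71,-0.15],[-0.594,-1,0.1,0,0,-0.8,-0.15],[-0.594,-1,0.1,0,0,-0.843,-0.15],[-0.594,-1,0.1,0,0,-0.843,-0.15]],
])

```text
clock: 13.75
tool_pos: [0.4977, 0.0472, 0.3955]
eef_rot: [-2.295, -2.144, 0.003]
contact_force: [0.3, 0.8, 0.4]
width: 0.0366
grip_force: 0.0
```

Emit:
carry_out([
  [[0,-0.12,0,0,0,0,-0.15],[0,-0.3,0,0,0,0,-0.15],[0,-0.48,0,0,0,0,-0.15],[0,-0.65,0,0,0,0,-0.15],[0,-0.8,0,0,0,0,-0.15],[0,-0.89,0,0,0,0,-0.15],[0,-0.891,-0.06,0,0,0,-0.15],[0,-0.891,-0.12,0,0,0,-0.15],[0,-0.891,-0.12,0,0,0,-0.15],[0,-0.891,-0.12,0,0,0,-0.15]],
])

```text
clock: 14.75
tool_pos: [0.4981, -0.1756, 0.3662]
eef_rot: [-2.293, -2.146, 0.001]
contact_force: [-0.2, -0.3, 0.3]
width: 0.0361
grip_force: 0.0
```

```bash
python3 - <<'E'
from h import *
np.set_printoptions(precision=4,suppress=True)
s=get_state();print(s["clock"],s["tool_pos"],s["eef_rot"],s["width"],s["qpos"])
print(cv2.Rodrigues(np.array(s["eef_rot"]))[0])
I,D=snapshot("wrist"); cv2.imwrite("pics/w6.png",I); W=cloud("wrist",D); h=cv2.cvtColor(I,cv2.COLOR_BGR2HSV)
m=(cv2.inRange(h,(100,120,40),(125,255,255))>0)&(D>0)&(W[...,2]>.1)&(W[...,2]<.15)
p=W[m]; c=np.median(p,0); u=np.linalg.svd(p-c,full_matrices=False)[2][0]; t=(p-c)@u; print(len(p),c,u,t.min(),t.max(),c+u*(t.min()+t.max())/2)
# index angle
ex=np.array([.9977,-.0685,0]); ey=np.array([.0685,.9977,0]); H=np.array([.4992,-.1755,.13])+.215*ex
for n in ("top","scene","wrist"):
    I=cv2.imread(f"pics/{n}0.png" if n!="wrist" else "pics/w6.png"); h=cv2.cvtColor(I,cv2.COLOR_BGR2HSV); m=cv2.inRange(h,(5,170,90),(17,255,255))
    uv0=proj(n,H-.1*.65*ex*1.0-.094*ey+np.array([0,0,.095])); yy,xx=np.nonzero(m); k=np.hypot(xx-uv0[0],yy-uv0[1])<60
    if k.sum()<10: print(n,"none");continue
    for tag,uv in (("c",(xx[k].mean(),yy[k].mean())),):
        o,d=ray(n,uv); tt=((H-.094*ey-o)@ey)/(d@ey); q=o+tt*d-H; print(n,k.sum(),uv,"angle",np.arctan2(q[2],-q@ex),"r",np.hypot(q[2],q@ex))
E
```

```text
14.75 [ 0.4981 -0.1756  0.3662] [-2.2925 -2.1464  0.0014] 0.036120857252016025 [-0.0491  0.4315  0.4329  1.8873 -0.2306  0.8731  0.4325]
[[ 0.0658  0.9978 -0.0014]
 [ 0.9978 -0.0658  0.0002]
 [ 0.0001 -0.0014 -1.    ]]
4430 [ 0.4974 -0.1704  0.1351] [-0.0666 -0.9978  0.0017] -0.05368163465847543 0.06552201971430151 [ 0.497  -0.1763  0.1351]
top 125 (np.float64(489.232), np.float64(214.648)) angle 0.8462811565247593 r 0.14226387724911202
scene 87 (np.float64(224.8735632183908), np.float64(107.26436781609195)) angle 0.8216174292402474 r 0.13259703060869601
wrist none
```

View pics/w6.png

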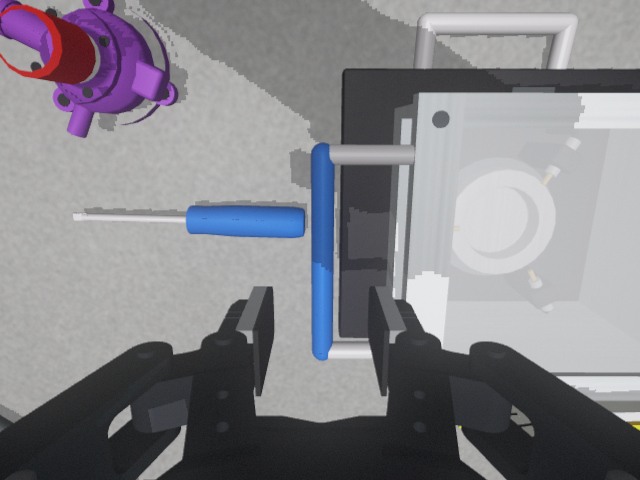

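The wrist view shows the bar at column 322 between the pads, with the guard's edge at column about 413. The right finger fits in the gap, so I go down and grip.

Emit:
carry_out([
  [[0,0,-0.08,0,0,0,-0.15],[0,0,-0.17,0,0,0,-0.15],[0,0,-0.25,0,0,0,-0.15],[0,0,-0.3,0,0,0,-0.15],[0,0,-0.313,0,0,0,-0.15],[0,0,-0.313,0,0,0,-0.5],[0,0,-0.313,0,0,0,-1],[0,0,-0.313,0,0,0,-1],[0,0,-0.313,0,0,0,-1],[0,0,-0.313,0,0,0,-1]],
], newtons=60)

```text
clock: 15.8
tool_pos: [0.4983, -0.1759, 0.2891]
eef_rot: [2.294, 2.145, 0.001]
contact_force: [-1.4, 0.3, 6.8]
width: 0.0096
grip_force: 58.9
```

Emit:
carry_out([
  [[0.001,0,0.04,0,0,0,-1],[0.004,0,0.086,0,0,0,-1],[0.017,-0.001,0.171,0,0,0,-1],[0.038,-0.003,0.254,0,0,0,-1],[0.068,-0.005,0.335,0,0,0,-1],[0.105,-0.007,0.412,0,0,0,-1],[0.15,-0.01,0.486,0,0,0,-1],[0.202,-0.014,0.554,0,0,0,-1],[0.23,-0.016,0.586,0,0,0,-1],[0.23,-0.016,0.586,0,0,0,-1]],
])

```text
clock: 16.8
tool_pos: [0.554, -0.1798, 0.4365]
eef_rot: [-2.293, -2.142, 0.004]
contact_force: [-11.4, 2.5, 5.6]
width: 0.0096
grip_force: 59.0
```

```bash
cat > ang.py <<'E'
from h import *
np.set_printoptions(precision=4,suppress=True)
s=get_state();print(s["clock"],s["tool_pos"],s["width"],s["grip_force"],s["contact_force"])
ex=np.array([.9977,-.0685,0]); ey=np.array([.0685,.9977,0]); H=np.array([.4985,-.1758,.13])+.215*ex
import sys
out=[]
for n in ("top","scene"):
    I,D=snapshot(n); cv2.imwrite(f"pics/{n}{sys.argv[1]}.png",I); h=cv2.cvtColor(I,cv2.COLOR_BGR2HSV)
    for q,lo,hi,Y in (("orange",(5,170,90),(17,255,255),-.094),("yellow",(20,110,80),(36,255,255),-.105)):
        m=cv2.inRange(h,lo,hi); yy,xx=np.nonzero(m); K,R,t=cam(n)
        d=np.stack([xx,yy,1+0*xx],-1)@np.linalg.inv(K).T@R; o=-R.T@t
        tt=((H+Y*ey-o)@ey)/(d@ey); P=o+tt[:,None]*d-H; a=np.arctan2(P[:,2],-P@ex); r=np.hypot(P[:,2],P@ex)
        k=(r<.18)&(r>.03)&(a>-.3)&(a<1.4)
        for lo_,hi_ in ((.03,.08),(.08,.108),(.108,.132),(.132,.145),(.145,.18)):
            j=k&(r>=lo_)&(r<hi_)
            if j.sum()>2: print(n,q,lo_,j.sum(),"ang",a[j].mean(),a[j].min(),a[j].max())
    c=proj(n,H-.08*ex-.1*ey+[0,0,.07]).astype(int); out.append(cv2.resize(I[max(c[1]-50,0):c[1]+50,c[0]-50:c[0]+50],(390,390),interpolation=2))
cv2.imwrite(f"pics/c{sys.argv[1]}.png",np.hstack(out))
tp=np.array(s["tool_pos"])-[0,0,.159]; q=tp-H; print("guard from TCP",np.arctan2(q[2],-q@ex),np.hypot(q[2],q@ex))
E
python3 ang.py 7
```

```text
16.8 [ 0.554  -0.1798  0.4365] 0.00963981188215362 59.02879357337952 [-11.3948   2.4543   5.6168]
top yellow 0.03 17 ang 0.7923539436136343 0.7021021183711093 0.883847502951807
scene orange 0.108 46 ang 0.816121840897647 0.7584270681743426 0.8939540416386511
scene orange 0.132 15 ang 0.8342458036870889 0.7615915549711164 0.8911107469663071
scene orange 0.145 23 ang 0.8297190650864366 0.7837712951209292 0.8719095992081483
scene yellow 0.03 43 ang 0.746388094427688 0.6796636002430928 0.8356481562394552
scene yellow 0.08 5 ang 0.7403181692101903 0.7096816461196317 0.7644120871066235
guard from TCP 0.7467010016144858 0.21719142006455588
```

View pics/c7.png

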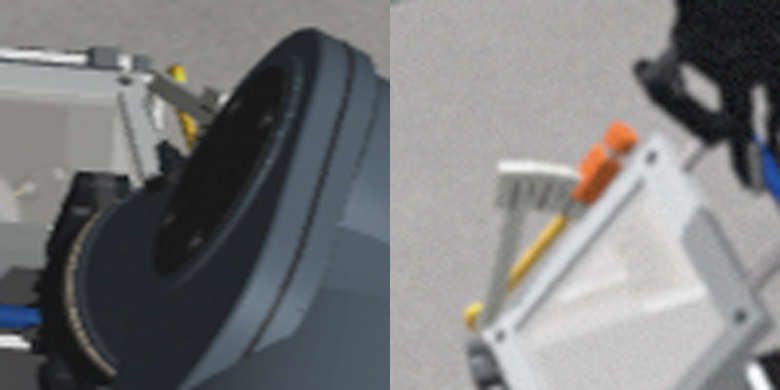

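Scene camera crop: the pointer at (535,250) lies about 0.75 rad, just short of the clamp at (595,175). I refine the index angle from the initial unobstructed pictures.

```bash
python3 - <<'E'
from h import *
from scipy.optimize import minimize_scalar
ex=np.array([.9977,-.0685,0]); ey=np.array([.0685,.9977,0]); ez=np.array([0,0,1.]); H=np.array([.4985,-.1758,.13])+.215*ex
snapshot("scene"); print([(r["uv"],r["p"]) for r in pinpoint("scene","index_mark")])
for n,uv in (("scene",(223,110)),("top",(486,212)),("top",(486,211))):
    o,d=ray(n,uv); tt=((H-.094*ey-o)@ey)/(d@ey); q=o+tt*d-H; print(n,np.arctan2(q[2],-q@ex),np.hypot(q[2],q@ex))
    f=lambda a:np.linalg.norm(proj(n,H-.094*ey+.124*(-np.cos(a)*ex+np.sin(a)*ez))-uv); r=minimize_scalar(f,bounds=(.4,1.1),method="bounded"); print("  fit",r.x,r.fun)
# silhouette fit: block + cylinder screw of length L radius s
def sil(n,a,L,s,sh):
    er=-np.cos(a)*ex+np.sin(a)*ez; et=np.sin(a)*ex+np.cos(a)*ez; m=np.zeros((480*4,640*4),np.uint8)
    def hull(P): cv2.fillConvexPoly(m,cv2.convexHull(np.array([(proj(n,p)+sh+.5)*4 for p in P]).astype(np.float32).reshape(-1,1,2)).astype(np.int32),255)
    c=H-.094*ey+.124*er
    hull([c+i*.016*er+j*.0075*ey+k*.008*et for i in(-1,1) for j in(-1,1) for k in(-1,1)])
    hull([c+(.016+l)*er+s*(np.cos(t)*ey+np.sin(t)*et) for l in(0,L) for t in np.arange(0,6.2,.4)])
    return cv2.resize(m,(640,480),interpolation=cv2.INTER_AREA)/255.
for n in ("top","scene"):
    h=cv2.cvtColor(cv2.imread(f"pics/{n}0.png"),cv2.COLOR_BGR2HSV); m=cv2.inRange(h,(5,150,80),(17,255,255))/255.
    w=np.zeros_like(m); u,v=proj(n,H-.094*ey-.085*ex+.095*ez).astype(int); w[v-35:v+35,u-35:u+35]=1; m*=w
    for S in ((0,0),(1,0),(0,1),(-1,0),(0,-1)):
        best=min((np.abs(sil(n,a,L,s,np.array(S))*w-m).sum(),round(a,3),L,s) for a in np.arange(.7,.98,.02) for L in (.012,.02) for s in (.006,.009))
        print(n,S,best,m.sum())
E
```

```text
[([223.1, 109.3], 0.74), ([265.7, 106.0], 0.72)]
scene 0.8224143883539433 0.12377638858726465
  fit 0.8229390351490103 0.0902292271255619
top 0.7879261900826611 0.12102610718350747
  fit 0.80196810802812 0.5845255312617235
top 0.7988078473783284 0.11923298375911093
  fit 0.8207233631942686 0.9278986367385944
top (0, 0) (np.float64(73.14509803921568), np.float64(0.84), 0.02, 0.009) 137.0Traceback (most recent call last):
  File "<stdin>", line 20, in <module>
  File "<stdin>", line 20, in <genexpr>
  File "<stdin>", line 13, in sil
  File "<stdin>", line 11, in hull
  File "h.py", line 13, in proj
    K,R,t=cam(n); q=K@(R@np.array(p)+t); return q[:2]/q[2]
          ~~~^^^
  File "h.py", line 4, in cam
    c=camera_info(n); R=cv2.Rodrigues(np.array(c["rvec"],float))[0]; return np.array(c["K"]),R,np.array(c["tvec"],float).ravel()
ValueError: time passes only in moves, steps and waits
```

Emit:
carry_out([
  [[0.012,-0.001,0.015,0,0,0,-1],[0.025,-0.002,0.03,0,0,0,-1],[0.04,-0.003,0.047,0,0,0,-1],[0.04,-0.003,0.047,0,0,0,-1],[0.04,-0.003,0.047,0,0,0,-1]],
])

```text
clock: 17.5
tool_pos: [0.5638, -0.1804, 0.4474]
eef_rot: [-2.293, -2.142, 0.003]
contact_force: [-8.2, 1.8, 4.3]
width: 0.0095
grip_force: 58.8
```

```bash
python3 ang.py 8; python3 -c "
from h import *
c=cv2.imread('pics/scene8.png')[75:185,180:300]; cv2.imwrite('pics/c9.png',cv2.resize(c,None,fx=5,fy=5,interpolation=2))"
```

```text
17.5 [ 0.5638 -0.1804  0.4474] 0.009543450323017323 58.83834779262543 [-8.1517  1.823   4.3165]
scene orange 0.108 19 ang 0.8513513939333578 0.8259414385185183 0.8939540416386511
scene orange 0.132 9 ang 0.864592640756686 0.8244483876257439 0.8911107469663071
scene orange 0.145 15 ang 0.8452331685523219 0.819179700798365 0.8719095992081483
scene yellow 0.03 39 ang 0.8127975877304002 0.7516080964153657 0.8829059451108802
scene yellow 0.08 6 ang 0.8074176309629256 0.7644120871066235 0.841885901692702
guard from TCP 0.8142352318805904 0.21780603569151616
```

View pics/c9.png

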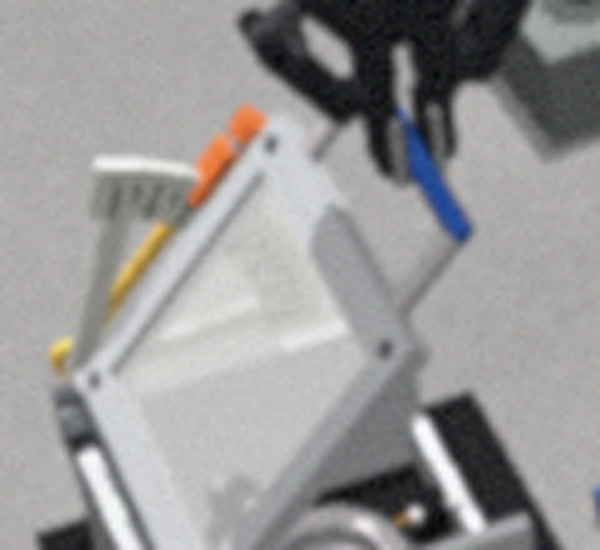

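Emit:
carry_out([
  [[0.006,0,0.007,0,0,0,-1],[0.006,0,0.007,0,0,0,-1],[0.006,0,0.007,0,0,0,-1],[0.006,0,0.007,0,0,0,-1],[0.006,0,0.007,0,0,0,-1]],
])

```text
clock: 18.1
tool_pos: [0.5654, -0.1805, 0.449]
eef_rot: [-2.293, -2.143, 0.003]
contact_force: [-6.9, 0.2, 3.0]
width: 0.0097
grip_force: 58.8
```

```bash
python3 ang.py 10; python3 - <<'E'
from h import *
for n in ("scene","top"):
    I,D=snapshot(n)
    for g,r in (((.606,.091),0),((.647,.297),1)):
        try: print(n,capfit(n,I,D,g,r,.07,.14))
        except Exception as e: print(n,"hidden")
cv2.imwrite("pics/end.png",cv2.imread("pics/scene10.png")[80:460,180:540])
E
```

```text
18.1 [ 0.5654 -0.1805  0.449 ] 0.0097090727613743 58.76825273036957 [-6.8774  0.2098  3.0353]
scene orange 0.108 16 ang 0.8569821974098872 0.8350439332127693 0.8939540416386511
scene orange 0.132 9 ang 0.8671490048544936 0.8361710794347261 0.8911107469663071
scene orange 0.145 12 ang 0.8502987806898398 0.8277663468149546 0.8719095992081483
scene yellow 0.03 40 ang 0.8217813118046451 0.7516080964153657 0.9013753815116758
scene yellow 0.08 5 ang 0.8160187397341861 0.7857876100551664 0.841885901692702
guard from TCP 0.824439933249817 0.21790808957061342
scene (array([0.60515648, 0.09187724]), 132, np.float64(0.0008229913896074699), np.float64(0.12058163328920639))
scene (array([0.64621519, 0.29765873]), 163, np.float64(0.0007611433412876983), np.float64(0.12184106678377234))
top (array([0.60675792, 0.09140094]), 44, np.float64(0.0008980374777315375), np.float64(0.12153203298019176))
top (array([0.64840351, 0.29758259]), 75, np.float64(0.000492319833538063), np.float64(0.1194610648483567))
```

View pics/end.png

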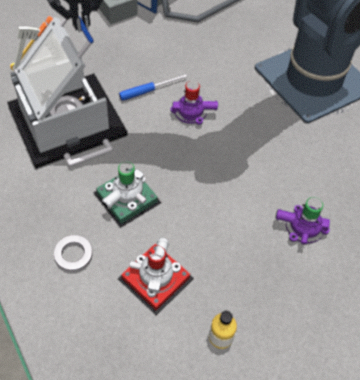

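Both pumps sit in their nests, at (127,190) for green and (157,270) for red. The guard is held at the index and nothing else has moved, so I hand in.

```bash
python3 -c "
from station import *
print(finish_job())"
```

```text
the job is handed in; nothing more can be done
None
```

I handed the job in at about 18 s: both pumps are seated in their nests and released, and the arm holds the guard by its bar at 0.82 rad, matching my estimate of about 0.82 rad for the index, which is good to roughly 0.02 rad.

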